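Set out supplies on three soldering-practice sheets

TASK

Set out the supplies for the soldering lesson, each standing upright and centred in a printed outline, with left and right as seen from the robot looking out over the table: the solder spool left of the round board, the tip-cleaner tin right of the square board, and the large parts box left of the long narrow board, lengthwise in its outline. Then put the small parts box centred on top of the large one, lengthwise the same way. Leave the jar, the battery and the screwdriver where they lie.

Things in the scene. Friction and masses are not known exactly. Their poses are not given: they have to be found in the camera images.
- spool_mid (a point): Solder spool: grey flanged reel wound with silvery wire, standing on its flange, 54 mm diameter (flanges; 48 mm over the winding), 44 mm high, about 120 g. Point at its centre, 22 mm above its underside; z is its axis, up.
- cleaner_mid (a point): Tip-cleaner tin: round grey tin, 65 mm diameter, 38 mm high, with coppery-brass curls showing in its top, about 150 g, solid. Point at its centre, 19 mm above its underside; z up.
- box_large_mid (a point): Large parts box: closed white plastic box with a flat top, 70 mm (its x) by 50 mm (its y) by 32 mm high, about 110 g. Point at its centre, 16 mm above its underside; x along its length, z up.
- box_small_mid (a point): Small parts box: closed white plastic box like the large one, 48 mm (its x) by 34 mm (its y) by 24 mm high, about 50 g. Point at its centre, 12 mm above its underside; x along its length, z up.
- sheet_round: White leaflet fixed flat on the table, 110 (its x) by 220 mm (its y), under 1 mm thick, a black round circuit board, 64 mm diameter at its middle (parts on it below 10 mm high). Printed black-line outlines, 84 (x) by 58 mm (y), beside the board: left one centred at y = +75 mm, right one at y = -75 mm, x = 0. Origin: leaflet's middle at table height; x away from the robot, y to the robot's left (within 0.2 rad), z up.
- sheet_square: White leaflet fixed flat on the table, 110 (its x) by 220 mm (its y), under 1 mm thick, a black square circuit board, 60 by 60 mm at its middle (parts on it below 10 mm high). Printed black-line outlines, 84 (x) by 58 mm (y), beside the board: left one centred at y = +75 mm, right one at y = -75 mm, x = 0. Origin: leaflet's middle at table height; x away from the robot, y to the robot's left (within 0.2 rad), z up.
- sheet_long: White leaflet fixed flat on the table, 110 (its x) by 220 mm (its y), under 1 mm thick, a black long narrow circuit board, 90 mm (x) by 28 mm (y) at its middle (parts on it below 10 mm high). Printed black-line outlines, 84 (x) by 58 mm (y), beside the board: left one centred at y = +75 mm, right one at y = -75 mm, x = 0. Origin: leaflet's middle at table height; x away from the robot, y to the robot's left (within 0.2 rad), z up.
- jar: Bystander: small amber glass jar with a black cap, 32 mm diameter, 42 mm high, loose on the table. Origin at the centre of its underside, z up.
- battery: Bystander: block battery lying flat, about 48 (x) by 26 (y) by 17 mm high, dark with a copper end, loose. Origin at the middle of its underside.
- driver: Bystander: screwdriver with a black handle lying on the table, 150 mm long along its x, loose. Origin at table height below it.
Things that resemble listed ones, but are neither listed nor needed, are in the scene too. Leave any green or red look-alike of the part that bears spool_mid alone.

How it is judged:
By the outcome, as a careful person would: the job done as asked, in the order asked, and still so for the second after the job is handed in, with the robot touching nothing.
It also fails if it takes over 106 s, if anything falls off the work surface, if the arm or the gripper's body presses on something with over 40 N, if the wrist force passes 120 N, or if a joint passes its speed limit or range.

ROBOT

A 6-joint arm with a two-finger parallel gripper is mounted at the origin on the work surface. World frame = base frame: x ahead of the robot, y to its left, z up, the work surface at z = 0. Lengths are in mm, angles in degrees, forces in N, time in s.
With the tool pointing down it reaches from about 350 to 850 mm from the base axis. Payload 8.1 kg.
Tool frame: the origin (TCP) lies midway between the tips of the shut fingers; the grasp point (between the pads) lies 19 mm behind it; z points along the fingers, y is the line along which they close (so a half turn about z gives the same grasp; the last joint's range is limited). The gripper opens to 85 mm and grips with 20 to 120 N. Pads are 22 mm wide; open, the fingers measure 114 mm over their backs; the gripper's body (76 mm by 85 mm) begins 54 mm behind the grasp point. The pads swing forward as they close: fully open they stand 13 mm farther back than shut.
Start: joints at [-81.039, 7.471, 85.268, -0, 87.261, -4.893], TCP at [143.691, -582.545, 231.292] pointing down, gripper open.
Joint ranges: [-169.43, 169.43], [-51.17, 129.36], [1.28, 143.12], [-76.62, 256.62], [0, 156.53], [-152.29, 152.29]. Speed limits (degrees/s): [136.94, 136.94, 159.86, 180, 180, 180].

INTERFACE

Orientations are given as [roll, pitch, yaw] about the fixed x, y, z axes, in that order (R = Rz(yaw) Ry(pitch) Rx(roll)).
In Python, from bench import sense, snapshot, camera_params, hand_in, masks_of, pinpoint gives the robot as it stands.
- The arm moves only by the tool step_arm, never from a script. Its argument "targets" is a list of rows, each an object with "angular": the turn, a rotation vector about the tool's x, y, z scaled (see below), a list of three; "dp": the shift along the tool's x, y, z scaled (see below), a list of three; "fingers": the closure, from 0 (fully open) to 1 (shut). A call has exactly 8 rows; each row is the pose to reach, as a shift and turn from the pose commanded when the call began, along the tool's axes at that moment, turning the shorter way round; what a row does not reach only later rows make up. The controller multiplies each number of a shift by 0.2 m and each number of a turn by 180 degrees. A row lasts 1/8 s, in which the tool goes at most 62.5 mm and 10.7 degrees, less where a joint would pass 70% of its speed; a pose out of reach is approached as far as the arm can. A call with a number of a shift or a turn outside -1 to 1 is refused whole. A call with a gripper value outside its range is refused whole. The fingers move at their own pace and stop on an object; "newtons" is the grip in N (left out, the last holds). Time passes only in rows, so rows that repeat a pose let the fingers close, or fill a call up. It gives the time, the measured TCP pose, the force, the opening and the grip force at its end, in the units of the state.
- sense(): the state, without advancing time (a new reading comes with each control period).
- snapshot(name): name is "scene" or "side" or "wrist"; returns the picture (400x640x3 uint8, blue, green, red); there is no depth.
- camera_params(name): a dict with "vfov" (degrees; the focal length in pixels is half the picture's height over the tangent of half this angle, whatever the lens; pixels are square), "cx", "cy" (the principal point, pixels), "R" (3x3) and "t" (3): a world point X has camera coordinates R X + t. Camera axes: x right, y down, z forward; pixel columns grow to the right and rows downward; lengths in mm; the calibration is good to about 2 mm. A picture is of the moment at which its call begins: read the wrist's pose just before it. camera_params takes no time and is no camera call; for the wrist camera it gives the pose at the moment of the call.
- hand_in(): hands the job in; it is judged then, once.
Trained networks look in the newest picture that a camera, given by its name, has taken for a name from the list of things; names that differ only in an ending like _2 or _b are one class to them, and where a whole thing is asked for, a point or a joint stands for the part that bears it (a point fixed in the world has none). Each returns a list of dicts, best first, with "conf" (0 to 1); they miss things now and then, are a little off and sometimes report something else, mostly with a low value. They report only what shows in the picture. A call takes as long as a camera call. They do not tell look-alikes from the thing itself.
- masks_of(camera, label): "pixels" (400x640 bool, what is visible of it) and "at" ([column, row] in pixels, amid what is visible of it).
- pinpoint(camera, label): "at" ([column, row] in pixels: a listed point, or the origin of a listed thing).
The state is a dict: "time": time; "joint_pos": joint angles; "qd": joint speeds; "joint_efforts": joint torques, N m; "tool_pos": TCP position; "tcp_rot": TCP orientation; "ft_force": force on the tool from outside, world axes, zero at the start; "wrist_torque": the same for the moment, N m; "finger_gap": finger opening in mm; "grip_force": force on a finger pad.
Only numpy, scipy, OpenCV 4.12 (cv2) and the standard library are available. Lean on these libraries where they do the work, as an engineer would, in place of code of your own. Each camera call takes 0.05 s, during which the arm holds its last target. There are 200 camera calls.

## Working session

There is one attempt and no reset: what is moved stays moved. The work goes in short steps, Python scripts to look and compute and a tool call to move; the robot and the scene stay as the last step left them, time stands still between calls to the robot, and variables do not carry over. Pictures are saved under pics/ and viewed, at most 14 in all, crops included, and the job is handed in when it is done.

Besides the shell and the picture viewer there is one more tool, called after "Emit:" by a JSON object that holds its "name" and its "arguments". step_arm: Moves the arm, as the interface text tells. Its arguments: {"type":"object","properties":{"targets":{"type":"array","items":{"type":"object","properties":{"angular":{"type":"array","items":{"type":"number","minimum":-1,"maximum":1}},"dp":{"type":"array","items":{"type":"number","minimum":-1,"maximum":1}},"fingers":{"type":"number"}}}},"newtons":{"type":"number"}},"required":["targets"]}

```bash
mkdir -p pics; ls
cat > h.py <<'E'
import numpy as np, cv2
from bench import *
from scipy.spatial.transform import Rotation as Ro
def ray(cam,px,z,P=None):
    P=P or camera_params(cam); R=np.array(P["R"]);t=np.array(P["t"]).ravel()
    f=200/np.tan(np.radians(P["vfov"]/2))
    d=R.T@np.array([(px[0]-P["cx"])/f,(px[1]-P["cy"])/f,1]); c=-R.T@t
    return c+d*(z-c[2])/d[2]
def proj(cam,X,P=None):
    P=P or camera_params(cam); R=np.array(P["R"]);t=np.array(P["t"]).ravel()
    f=200/np.tan(np.radians(P["vfov"]/2)); c=R@np.array(X)+t
    return np.array([P["cx"]+f*c[0]/c[2],P["cy"]+f*c[1]/c[2]])
E
python3 - <<'E'
from h import *
for c in ["scene","side"]:
    cv2.imwrite(f"pics/{c}0.png",snapshot(c)); P=camera_params(c); print(c,{k:np.round(v,3).tolist() for k,v in P.items()})
    for n,z in dict(spool_mid=22,cleaner_mid=19,box_large_mid=16,box_small_mid=12,sheet_round=0,sheet_square=0,sheet_long=0,jar=0,battery=0,driver=0).items():
        for r in pinpoint(c,n):
            print(n,round(r["conf"],2),np.round(r["at"]),np.round(ray(c,r["at"],z)[:2]))
print(sense()["time"],sense()["tcp_rot"])
E
```

```text
pics
scene {'vfov': 57.33, 'cx': 323.444, 'cy': 196.198, 'R': [[-0.59, 0.807, 0.0], [0.678, 0.496, -0.542], [-0.437, -0.32, -0.841]], 't': [333.351, -297.14, 1166.395]}
spool_mid 0.78 [224. 109.] [ 416. -485.]
spool_mid 0.77 [249. 122.] [ 413. -385.]
spool_mid 0.62 [266. 100.] [ 311. -410.]
cleaner_mid 0.73 [497. 269.] [417. 388.]
box_large_mid 0.84 [391. 300.] [621. 227.]
box_small_mid 0.75 [245. 194.] [ 605. -227.]
box_small_mid 0.49 [214. 150.] [ 547. -402.]
sheet_round 0.67 [301. 176.] [ 464. -150.]
sheet_round 0.55 [213. 146.] [ 533. -423.]
sheet_long 0.57 [399. 234.] [461. 159.]
jar 0.59 [467. 302.] [520. 366.]
battery 0.67 [357. 315.] [689. 183.]
driver 0.87 [210. 148.] [ 542. -426.]
side {'vfov': 46.236, 'cx': 317.271, 'cy': 198.099, 'R': [[0.999, -0.038, 0.01], [-0.01, -0.492, -0.87], [0.037, 0.87, -0.492]], 't': [-516.708, 34.287, 1230.583]}
spool_mid 0.8 [275. 304.] [ 421. -388.]
spool_mid 0.67 [272. 337.] [ 419. -474.]
cleaner_mid 0.6 [286. 145.] [426. 391.]
cleaner_mid 0.34 [374. 180.] [686. 131.]
box_large_mid 0.63 [348. 164.] [622. 243.]
box_small_mid 0.61 [362. 261.] [ 606. -246.]
sheet_round 0.83 [298. 242.] [ 465. -150.]
sheet_square 0.71 [369. 206.] [657.  11.]
sheet_long 0.69 [297. 179.] [463. 177.]
jar 0.57 [337. 326.] [ 539. -428.]
jar 0.51 [318. 155.] [532. 347.]
battery 0.74 [294. 179.] [455. 174.]
battery 0.6 [376. 177.] [700. 183.]
driver 0.94 [337. 325.] [ 539. -425.]
driver 0.2 [286. 146.] [425. 427.]
1.1 [-1.79997208e+02 -8.88766728e-04  1.38530633e+01]
```

View pics/scene0.png

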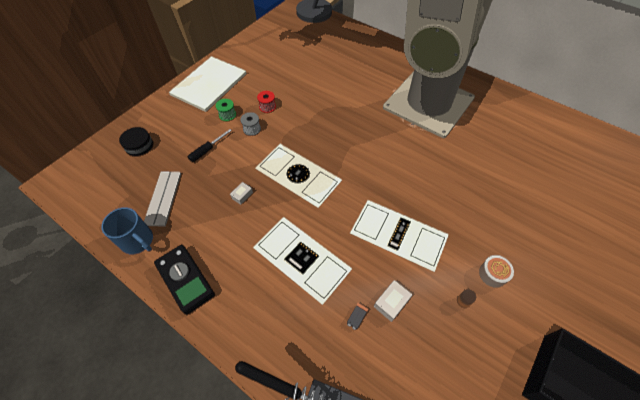

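View pics/side0.png

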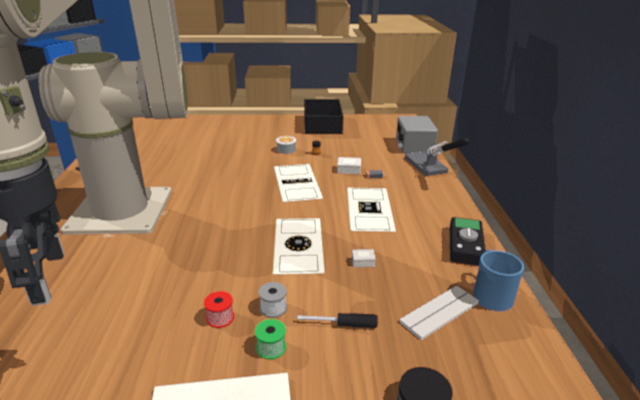

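The grey spool is the one at scene (250,123) / side (272,299). The look-alikes are green at (225,108) and red at (266,100). The tin is at scene (497,270), the large box at (393,299) and the small box at (242,192). The sheets are round (298,174), square (302,258) and long (399,233).

```bash
cat >> h.py <<'E'
def rect(cam,mask,z):
    cs,_=cv2.findContours(mask.astype(np.uint8),cv2.RETR_EXTERNAL,cv2.CHAIN_APPROX_NONE)
    c=max(cs,key=cv2.contourArea)[:,0]; h=cv2.convexHull(c)[:,0]
    W=np.array([ray(cam,p,z)[:2] for p in h],np.float32)
    (x,y),(w,hh),a=cv2.minAreaRect(W)
    if w<hh: a+=90; w,hh=hh,w
    return np.round([x,y,w,hh,(a+90)%180-90],1)   # a: long axis dir in world
E
python3 - <<'E'
from h import *
ims={}
for c in ["scene","side"]:
    im=snapshot(c); ims[c]=im
    for n,z,xy in [("sheet_round",0,(465,-150)),("sheet_square",0,(657,11)),("sheet_long",0,(463,168)),("box_large_mid",32,(622,238)),("box_small_mid",24,(606,-236))]:
        # white flood region around predicted place
        thr=150 if 'sheet' in n else 150
        g=im.min(2)
        best=None
        for r in masks_of(c,n)[:2]:
            print(c,n,round(r["conf"],2),np.round(r["at"]),r["pixels"].sum(),rect(c,r["pixels"],z))
        m=(g>140).astype(np.uint8); _,L=cv2.connectedComponents(m)
        p=proj(c,(*xy,z)).astype(int)
        ids=[i for i in np.unique(L[p[1]-12:p[1]+13,p[0]-12:p[0]+13]) if i]
        if ids:
            i=max(ids,key=lambda i:(L==i).sum()); print("   white",(L==i).sum(),rect(c,L==i,z))
crop=ims["scene"][80:160,190:290]; a=cv2.resize(crop,(400,320),interpolation=2)
crop=ims["side"][260:360,190:310]; b=cv2.resize(crop,(384,320),interpolation=2)
cv2.imwrite("pics/sp.png",np.hstack([a,b]))
E
```

```text
white 2069 [ 463.8 -162.5  220.8  111.4  -89.7]
   white 3194 [6.551e+02 2.000e-01 2.203e+02 1.113e+02 8.670e+01]
scene sheet_long 0.62 [404. 235.] 3450 [461.1 157.  220.5 112.8 -81.5]
   white 3024 [460.2 156.7 221.  111.6 -81.5]
scene box_large_mid 0.61 [394. 303.] 832 [626.7 230.3  77.8  50.9  -5.8]
   white 711 [622.2 230.2  69.   48.7  -6. ]
scene box_small_mid 0.57 [243. 193.] 309 [ 6.125e+02 -2.295e+02  5.750e+01  4.490e+01  1.000e-01]
   white 185 [ 6.096e+02 -2.367e+02  4.700e+01  3.010e+01  6.000e-01]
side sheet_round 0.57 [298. 246.] 2486 [ 465.8 -160.1  221.7  109.3  -89.3]
   white 2373 [ 465.4 -157.5  228.7  114.1   89.9]
side sheet_square 0.69 [369. 210.] 1753 [658.    4.  224.6 112.2  86.3]
   white 1670 [657.5   5.2 230.1 115.2  86.8]
side sheet_long 0.74 [297. 179.] 1214 [461.9 160.7 220.3 107.9 -81.7]
   white 1298 [461.9 163.3 231.8 114.9 -81.5]
side box_large_mid 0.6 [348. 168.] 363 [617.9 200.4 110.5  70.5  83.3]
   white 218 [623.  230.8  73.5  65.9  -6.8]
side box_small_mid 0.86 [362. 258.] 396 [ 607.9 -251.9   61.3   51.4   88.6]
   white 349 [ 609.3 -248.3   61.8   48.9   88.6]
```

View pics/sp.png

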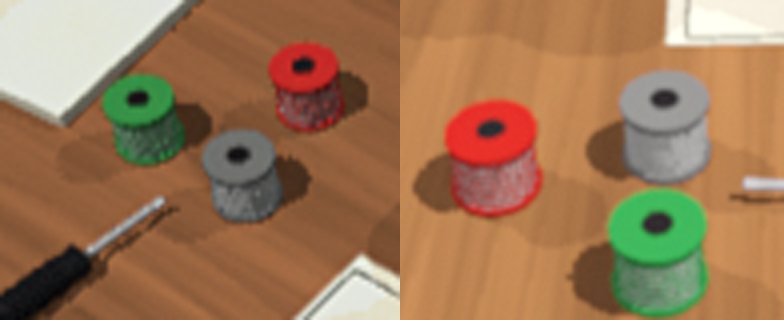

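The crop shows that the plain grey spool matches the description and stands apart from the red and green ones. I'll approach it with yaw 90, so the fingers close along world x.

Emit:
{"name": "step_arm", "arguments": {"targets": [{"dp": [0.915, -0.367, 0], "angular": [0, 0, -0.423], "fingers": 0.25}, {"dp": [0.915, -0.367, 0], "angular": [0, 0, -0.423], "fingers": 0.25}, {"dp": [0.915, -0.367, 0], "angular": [0, 0, -0.423], "fingers": 0.25}, {"dp": [0.915, -0.367, 0], "angular": [0, 0, -0.423], "fingers": 0.25}, {"dp": [0.915, -0.367, 0], "angular": [0, 0, -0.423], "fingers": 0.25}, {"dp": [0.915, -0.367, 0], "angular": [0, 0, -0.423], "fingers": 0.25}, {"dp": [0.915, -0.367, 0], "angular": [0, 0, -0.423], "fingers": 0.25}, {"dp": [0.915, -0.367, 0], "angular": [0, 0, -0.423], "fingers": 0.25}], "newtons": 30}}

```text
time: 2.7
tool_pos: [303.8, -467.4, 231.3]
tcp_rot: [180.0, 0.0, 90.0]
ft_force: [-0.2, 0.7, 0.1]
finger_gap: 64.2
grip_force: 0.0
```

```bash
cat >> h.py <<'E'
def go(x,y,z,yaw,s=None):
    s=s or sense(); R=Ro.from_euler('xyz',s["tcp_rot"],degrees=True); G=Ro.from_euler('xyz',[180,0,yaw],degrees=True)
    d=R.inv().apply(np.array([x,y,z])-s["tool_pos"])/200; a=(R.inv()*G).as_rotvec()/np.pi
    print("go",(x,y,z,yaw),"dp",d.round(3),"ang",a.round(4))
def st():
    s=sense(); print("t",round(s["time"],2),np.round(s["tool_pos"],1),np.round(s["tcp_rot"],1),"gap",round(s["finger_gap"],1),"F",np.round(s["ft_force"],1),"g",round(s["grip_force"],1)); return s
E
python3 - <<'E'
from h import *
st(); P=camera_params("wrist"); R=np.array(P["R"]); print("cam",-R.T@np.array(P["t"]).ravel(),R[2],P["vfov"])
print(ray("scene",(249.5,118.3),44),ray("side",(272.5,290.6),44)); print("tip",ray("scene",(230.5,130),3),ray("side",(298,317),3))
print("tin",ray("scene",(497.5,268),38),ray("side",(286,142),38))
go(415,-386,180,90)
E
```

```text
t 2.7 [ 303.8 -467.4  231.3] [180.   0.  90.] gap 64.2 F [-0.2  0.7  0.1] g 0.0
cam [ 302.46073209 -398.11682053  373.35489377] [ 1.38875996e-04 -2.74913425e-01 -9.61468975e-01] 62.176255974646445
[ 414.04472785 -377.90434541   44.        ] [ 416.70546456 -376.37049571   44.        ]
tip [ 457.6163834  -424.34538488    3.        ] [ 465.02141977 -405.75007499    3.        ]
tin [425.60422526 384.79338046  38.        ] [427.11282015 370.66581548  38.        ]
go (415, -386, 180, 90) dp [0.407 0.556 0.257] ang [ 0.      0.     -0.0001]
```

Emit:
{"name": "step_arm", "arguments": {"targets": [{"dp": [0.44, 0.556, 0.405], "angular": [0, 0, 0], "fingers": 0.25}, {"dp": [0.44, 0.556, 0.405], "angular": [0, 0, 0], "fingers": 0.25}, {"dp": [0.44, 0.556, 0.405], "angular": [0, 0, 0], "fingers": 0.25}, {"dp": [0.44, 0.556, 0.405], "angular": [0, 0, 0], "fingers": 0.25}, {"dp": [0.44, 0.556, 0.405], "angular": [0, 0, 0], "fingers": 0.25}, {"dp": [0.44, 0.556, 0.405], "angular": [0, 0, 0], "fingers": 0.25}, {"dp": [0.44, 0.556, 0.405], "angular": [0, 0, 0], "fingers": 0.25}, {"dp": [0.44, 0.556, 0.405], "angular": [0, 0, 0], "fingers": 0.25}]}}

```text
time: 3.7
tool_pos: [414.7, -380.1, 150.7]
tcp_rot: [180.0, 0.0, 89.9]
ft_force: [-0.4, -0.1, 0.9]
finger_gap: 63.7
grip_force: 0.0
```

Run:
```python
from h import *
st(); im=snapshot("wrist"); cv2.imwrite("pics/w1.png",im)
for r in pinpoint("wrist","spool_mid"): print(r["conf"],r["at"],ray("wrist",r["at"],22))
for r in masks_of("wrist","spool_mid"): print(r["conf"],r["at"],r["pixels"].sum(),rect("wrist",r["pixels"],44))
```

```text
t 3.7 [ 414.7 -380.1  150.7] [180.    0.   89.9] gap 63.7 F [-0.4 -0.1  0.9] g 0.0
0.97 [322.9, 183.6] [ 417.60481361 -376.95434708   22.        ]
0.88 [204.0, 210.1] [ 315.60415395 -400.25772144   22.        ]
0.64 [324.2, 291.5] [ 419.12418322 -479.58897807   22.        ]
0.9 [322.8, 187.5] 3803 [ 414.5 -375.5   56.4   52.1  -70.5]
0.59 [203.9, 214.4] 4402 [ 322.9 -398.9   68.7   53.7   31.9]
```

View pics/w1.png

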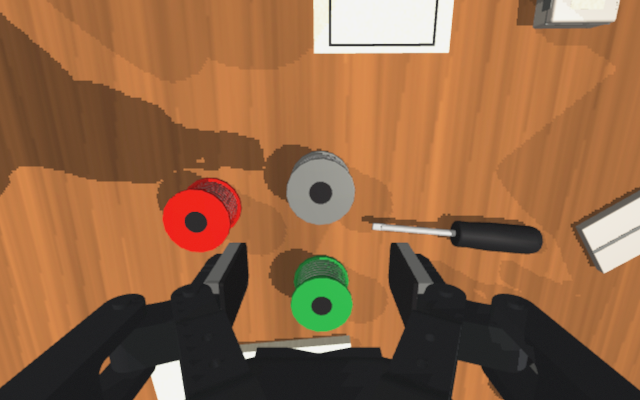

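The grey spool's hole is at (320,193), straight ahead of the fingers. The driver tip at (375,227) is clear of the finger path.

Emit:
{"name": "step_arm", "arguments": {"targets": [{"dp": [0.018, 0.002, 0.2], "angular": [0, 0, 0], "fingers": 0.25}, {"dp": [0.018, 0.002, 0.4], "angular": [0, 0, 0], "fingers": 0.25}, {"dp": [0.018, 0.002, 0.6], "angular": [0, 0, 0], "fingers": 0.25}, {"dp": [0.018, 0.002, 0.713], "angular": [0, 0, 0], "fingers": 0.25}, {"dp": [0.018, 0.002, 0.713], "angular": [0, 0, 0], "fingers": 0.25}, {"dp": [0.018, 0.002, 0.713], "angular": [0, 0, 0], "fingers": 0.6}, {"dp": [0.018, 0.002, 0.713], "angular": [0, 0, 0], "fingers": 0.6}, {"dp": [0.018, 0.002, 0.713], "angular": [0, 0, 0], "fingers": 0.6}], "newtons": 35}}

```text
time: 4.85
tool_pos: [415.9, -376.4, 8.7]
tcp_rot: [179.9, 0.1, 90.0]
ft_force: [-0.3, -0.3, -1.2]
finger_gap: 52.2
grip_force: 36.8
```

Emit:
{"name": "step_arm", "arguments": {"targets": [{"dp": [0, 0, -0.2], "angular": [0, 0, 0], "fingers": 0.6}, {"dp": [0.1, 0, -0.5], "angular": [0, 0, 0], "fingers": 0.6}, {"dp": [0.4, 0.1, -0.6], "angular": [0, 0, 0], "fingers": 0.6}, {"dp": [0.7, 0.24, -0.6], "angular": [0, 0, 0], "fingers": 0.6}, {"dp": [0.9, 0.242, -0.6], "angular": [0, 0, 0], "fingers": 0.6}, {"dp": [0.9, 0.242, -0.6], "angular": [0, 0, 0], "fingers": 0.6}, {"dp": [0.9, 0.242, -0.6], "angular": [0, 0, 0], "fingers": 0.6}, {"dp": [0.9, 0.242, -0.6], "angular": [0, 0, 0], "fingers": 0.6}]}}

```text
time: 5.85
tool_pos: [463.7, -196.9, 127.9]
tcp_rot: [180.0, 0.0, 89.9]
ft_force: [-0.2, 0.4, -1.6]
finger_gap: 52.4
grip_force: 37.3
```

Run:
```python
from h import *
st(); im=snapshot("wrist"); cv2.imwrite("pics/w2.png",im)
for n in ["sheet_round"]:
  for r in pinpoint("wrist",n): print(n,r["conf"],r["at"],ray("wrist",r["at"],0))
  for r in masks_of("wrist",n): print(r["conf"],rect("wrist",r["pixels"],0))
go(464.5,-86,90,90.3)
```

```text
t 5.85 [ 463.7 -196.9  127.9] [180.    0.   89.9] gap 52.4 F [-0.2  0.4 -1.6] g 37.3
sheet_round 0.88 [320.4, 147.4] [ 464.2890731  -163.63389092    0.        ]
sheet_round 0.67 [491.0, 237.0] [ 613.88737494 -242.34085127    0.        ]
0.68 [ 465.  -154.2  195.1  110.8  -89.7]
go (464.5, -86, 90, 90.3) dp [0.554 0.004 0.188] ang [-0.0001  0.     -0.0022]
```

View pics/w2.png

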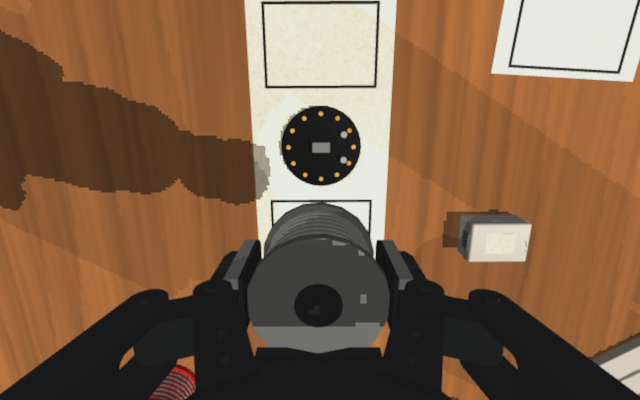

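The spool is held upright. The left outline's corners are at (264,3), (378,3), (377,87) and (265,87).

Run:
```python
from h import *
W=np.array([ray("wrist",p,0)[:2] for p in [(264,2.5),(378,2.5),(377,87),(265,87)]]); print(W.round(1),W.mean(0))
B=ray("wrist",(321,145),3); print(B)
print([ray("wrist",p,24)[:2].round(1) for p in [(470,222),(530,222),(530,262),(467,262)]])
```

```text
[[ 423.4  -58.6]
 [ 506.   -58.8]
 [ 508.  -117. ]
 [ 421.4 -116.8]] [464.69124436 -87.78918773]
[ 464.7143318  -161.17972725    3.        ]
[array([ 582. , -219.2]), array([ 629.3, -219.3]), array([ 635.3, -254. ]), array([ 583.8, -253.9])]
```

Emit:
{"name": "step_arm", "arguments": {"targets": [{"dp": [0.25, 0.005, 0], "angular": [0, 0, 0], "fingers": 0.6}, {"dp": [0.5, 0.005, 0.1], "angular": [0, 0, 0], "fingers": 0.6}, {"dp": [0.549, 0.005, 0.3], "angular": [0, 0, 0], "fingers": 0.6}, {"dp": [0.549, 0.005, 0.48], "angular": [0, 0, 0], "fingers": 0.6}, {"dp": [0.549, 0.005, 0.56], "angular": [0, 0, 0], "fingers": 0.6}, {"dp": [0.549, 0.005, 0.591], "angular": [0, 0, 0], "fingers": 0.6}, {"dp": [0.549, 0.005, 0.591], "angular": [0, 0, 0], "fingers": 0.6}, {"dp": [0.549, 0.005, 0.591], "angular": [0, 0, 0], "fingers": 0.6}]}}

```text
time: 7.0
tool_pos: [466.0, -86.7, 10.9]
tcp_rot: [179.9, 0.0, 90.0]
ft_force: [-0.9, -0.0, -1.7]
finger_gap: 52.4
grip_force: 37.3
```

Emit:
{"name": "step_arm", "arguments": {"targets": [{"dp": [0, 0, 0], "angular": [0, 0, 0], "fingers": 0.2}, {"dp": [0, 0, 0], "angular": [0, 0, 0], "fingers": 0.2}, {"dp": [0, 0, 0], "angular": [0, 0, 0], "fingers": 0.2}, {"dp": [0, 0, -0.1], "angular": [0, 0, 0], "fingers": 0.2}, {"dp": [0, 0, -0.35], "angular": [0, 0, 0], "fingers": 0.1}, {"dp": [0.2, 0, -0.6], "angular": [0, 0, 0], "fingers": 0}, {"dp": [0.5, -0.06, -0.7], "angular": [0, 0, 0], "fingers": 0}, {"dp": [0.8, -0.12, -0.75], "angular": [0, 0, 0], "fingers": 0}]}}

```text
time: 8.0
tool_pos: [442.0, 72.7, 161.3]
tcp_rot: [179.8, -0.0, 89.9]
ft_force: [0.7, 0.7, -0.0]
finger_gap: 85.4
grip_force: 0.0
```

Run:
```python
from h import *
st(); go(425,360,160,90)
```

```text
t 8.0 [442.   72.7 161.3] [179.8  -0.   89.9] gap 85.4 F [ 0.7  0.7 -0. ] g 0.0
go (425, 360, 160, 90) dp [ 1.436 -0.087  0.006] ang [ 0.0012 -0.0001 -0.0005]
```

Emit:
{"name": "step_arm", "arguments": {"targets": [{"dp": [0.3, -0.02, 0], "angular": [0, 0, 0], "fingers": 0}, {"dp": [0.6, -0.04, 0], "angular": [0, 0, 0], "fingers": 0}, {"dp": [0.9, -0.06, 0], "angular": [0, 0, 0], "fingers": 0}, {"dp": [1, -0.08, 0], "angular": [0, 0, 0], "fingers": 0}, {"dp": [1, -0.08, 0], "angular": [0, 0, 0], "fingers": 0}, {"dp": [1, -0.08, 0], "angular": [0, 0, 0], "fingers": 0}, {"dp": [1, -0.08, 0], "angular": [0, 0, 0], "fingers": 0}, {"dp": [1, -0.08, 0], "angular": [0, 0, 0], "fingers": 0}]}}

```text
time: 9.0
tool_pos: [425.7, 270.6, 159.2]
tcp_rot: [180.0, -0.0, 89.9]
ft_force: [1.2, -0.8, -0.6]
finger_gap: 85.4
grip_force: 0.0
```

Run:
```python
from h import *
st(); im=snapshot("wrist"); cv2.imwrite("pics/w3.png",im)
for r in pinpoint("wrist","cleaner_mid"): print(r["conf"],r["at"],ray("wrist",r["at"],19))
for r in masks_of("wrist","cleaner_mid"): print(r["conf"],r["at"],rect("wrist",r["pixels"],38))
im2=snapshot("scene"); im3=snapshot("side")
a=cv2.resize(im2[130:220,240:360],(480,360)); b=cv2.resize(im3[200:290,250:350],(400,360))
cv2.imwrite("pics/w3.png",np.hstack([cv2.resize(im,(400,250)),cv2.resize(a,(400,250))]))
```

```text
t 9.0 [425.7 270.6 159.2] [180.   -0.   89.9] gap 85.4 F [ 1.2 -0.8 -0.6] g 0.0
0.65 [318.2, 36.9] [424.61331389 388.31340319  19.        ]
0.92 [318.5, 37.0] [ 4.247e+02  3.813e+02  6.330e+01  5.550e+01 -1.000e-01]
```

View pics/w3.png

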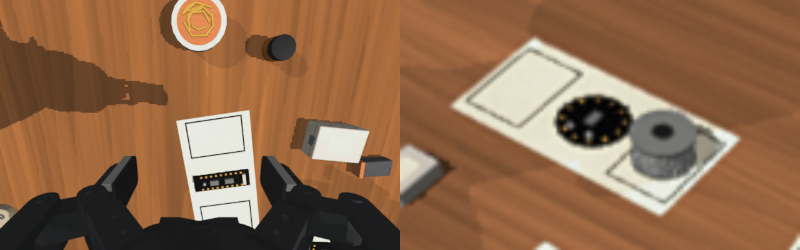

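The spool stands in its outline left of the round board. The tin is ahead at the top edge, and the jar is beside it with room for the finger.

Emit:
{"name": "step_arm", "arguments": {"targets": [{"dp": [0.3, -0.005, 0], "angular": [0, 0, 0], "fingers": 0}, {"dp": [0.43, -0.005, 0], "angular": [0, 0, 0], "fingers": 0}, {"dp": [0.43, -0.005, 0], "angular": [0, 0, 0], "fingers": 0}, {"dp": [0.43, -0.005, 0], "angular": [0, 0, 0], "fingers": 0}, {"dp": [0.43, -0.005, 0], "angular": [0, 0, 0], "fingers": 0}, {"dp": [0.43, -0.005, 0], "angular": [0, 0, 0], "fingers": 0}, {"dp": [0.43, -0.005, 0], "angular": [0, 0, 0], "fingers": 0}, {"dp": [0.43, -0.005, 0], "angular": [0, 0, 0], "fingers": 0}]}}

```text
time: 10.25
tool_pos: [424.5, 357.3, 159.1]
tcp_rot: [180.0, -0.0, 90.0]
ft_force: [-0.0, -0.1, 0.3]
finger_gap: 85.4
grip_force: 0.0
```

Run:
```python
from h import *
st(); snapshot("wrist")
for r in pinpoint("wrist","cleaner_mid"): print(r["conf"],r["at"],ray("wrist",r["at"],19))
for r in masks_of("wrist","cleaner_mid"): print(r["conf"],r["at"],rect("wrist",r["pixels"],38))
for r in pinpoint("wrist","jar"): print(r["conf"],r["at"],ray("wrist",r["at"],0))
```

```text
t 10.25 [424.5 357.3 159.1] [180.  -0.  90.] gap 85.4 F [-0.  -0.1  0.3] g 0.0
0.92 [321.3, 148.3] [425.88770788 388.22530578  19.        ]
0.84 [318.4, 152.9] [425.3 387.   64.1  63.9  43.8]
0.64 [425.9, 180.7] [523.57626166 355.51044018   0.        ]
```

Emit:
{"name": "step_arm", "arguments": {"targets": [{"dp": [0.146, 0.003, 0.1], "angular": [0, 0, 0], "fingers": 0}, {"dp": [0.146, 0.003, 0.35], "angular": [0, 0, 0], "fingers": 0}, {"dp": [0.146, 0.003, 0.55], "angular": [0, 0, 0], "fingers": 0}, {"dp": [0.146, 0.003, 0.7], "angular": [0, 0, 0], "fingers": 0}, {"dp": [0.146, 0.003, 0.77], "angular": [0, 0, 0], "fingers": 0}, {"dp": [0.146, 0.003, 0.77], "angular": [0, 0, 0], "fingers": 0.5}, {"dp": [0.146, 0.003, 0.77], "angular": [0, 0, 0], "fingers": 0.5}, {"dp": [0.146, 0.003, 0.77], "angular": [0, 0, 0], "fingers": 0.5}], "newtons": 35}}

```text
time: 11.45
tool_pos: [425.9, 387.3, 6.5]
tcp_rot: [179.9, -0.1, 90.0]
ft_force: [-0.4, 0.1, -0.3]
finger_gap: 63.1
grip_force: 38.7
```

Emit:
{"name": "step_arm", "arguments": {"targets": [{"dp": [0, 0, -0.2], "angular": [0, 0, 0], "fingers": 0.5}, {"dp": [0, 0, -0.45], "angular": [0, 0, 0], "fingers": 0.5}, {"dp": [-0.2, 0.1, -0.6], "angular": [0, 0, 0], "fingers": 0.5}, {"dp": [-0.45, 0.2, -0.6], "angular": [0, 0, 0], "fingers": 0.5}, {"dp": [-0.7, 0.3, -0.6], "angular": [0, 0, 0], "fingers": 0.5}, {"dp": [-0.95, 0.4, -0.6], "angular": [0, 0, 0], "fingers": 0.5}, {"dp": [-1, 0.45, -0.6], "angular": [0, 0, 0], "fingers": 0.5}, {"dp": [-1, 0.45, -0.6], "angular": [0, 0, 0], "fingers": 0.5}]}}

```text
time: 12.45
tool_pos: [515.7, 186.2, 125.7]
tcp_rot: [179.9, -0.0, 89.9]
ft_force: [-1.0, 1.1, -1.2]
finger_gap: 63.4
grip_force: 39.5
```

Emit:
{"name": "step_arm", "arguments": {"targets": [{"dp": [-0.25, 0.13, 0], "angular": [0, 0, 0], "fingers": 0.5}, {"dp": [-0.5, 0.26, 0], "angular": [0, 0, 0.006], "fingers": 0.5}, {"dp": [-0.75, 0.39, 0], "angular": [0, 0, 0.012], "fingers": 0.5}, {"dp": [-1, 0.52, 0], "angular": [0, 0, 0.018], "fingers": 0.5}, {"dp": [-1, 0.65, 0], "angular": [0, 0, 0.018], "fingers": 0.5}, {"dp": [-1, 0.68, 0], "angular": [0, 0, 0.018], "fingers": 0.5}, {"dp": [-1, 0.68, 0], "angular": [0, 0, 0.018], "fingers": 0.5}, {"dp": [-1, 0.68, 0], "angular": [0, 0, 0.018], "fingers": 0.5}]}}

```text
time: 13.45
tool_pos: [650.1, -12.0, 124.9]
tcp_rot: [-179.9, -0.0, 86.9]
ft_force: [0.2, -0.3, -0.8]
finger_gap: 63.6
grip_force: 39.5
```

Run:
```python
from h import *
st(); im=snapshot("wrist"); cv2.imwrite("pics/w4.png",im)
for r in pinpoint("wrist","sheet_square"): print(r["conf"],r["at"],ray("wrist",r["at"],0))
for r in masks_of("wrist","sheet_square"): print(r["conf"],rect("wrist",r["pixels"],0))
go(651.3,-74,7.5,86.7)
```

```text
t 13.45 [650.1 -12.  124.9] [-179.9   -0.    86.9] gap 63.6 F [ 0.2 -0.3 -0.8] g 39.5
0.81 [328.2, 175.1] [657.9312187   -2.10161484   0.        ]
0.83 [657.8  25.  168.  110.7  86.7]
go (651.3, -74, 7.5, 86.7) dp [-0.306  0.021  0.589] ang [-0.     -0.      0.0006]
```

View pics/w4.png

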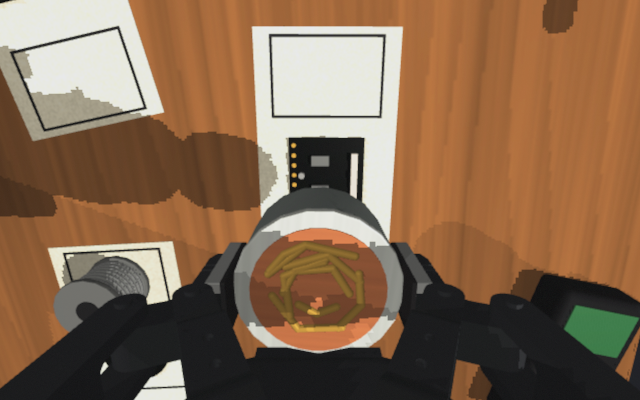

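The tin is held level. The square sheet's left outline has corners (270,36), (385,35), (382,117) and (273,117), so I'll work out the right one from it.

Run:
```python
from h import *
W=np.array([ray("wrist",p,0)[:2] for p in [(270.5,36),(385,36),(382,117),(273,117)]]); c=W.mean(0); print(W.round(1),c)
for a in (86.7,): 
    u=np.array([np.cos(np.radians(a)),np.sin(np.radians(a))]); t=c-150*u; print(t, c-75*u); go(*t,7.5,86.7)
W=np.array([ray("wrist",p,0)[:2] for p in [(252.5,28),(402,28)]]); print(W,W.mean(0)-110*u)
```

```text
[[620.6 104.5]
 [704.8  99.8]
 [702.4  41.8]
 [617.1  46.6]] [661.24389859  73.18193276]
[652.60929454 -76.56933973] [656.92659657  -1.69370349]
go (np.float64(652.6092945447265), np.float64(-76.56933973458146), 7.5, 86.7) dp [-0.318  0.029  0.589] ang [-0.     -0.      0.0006]
[[608.00013104 110.60409577]
 [717.24733292 104.49053341]] [656.29168902  -2.27028524]
```

Emit:
{"name": "step_arm", "arguments": {"targets": [{"dp": [-0.2, 0.02, 0], "angular": [0, 0, 0], "fingers": 0.5}, {"dp": [-0.313, 0.026, 0.08], "angular": [0, 0, 0], "fingers": 0.5}, {"dp": [-0.313, 0.026, 0.25], "angular": [0, 0, 0], "fingers": 0.5}, {"dp": [-0.313, 0.026, 0.42], "angular": [0, 0, 0], "fingers": 0.5}, {"dp": [-0.313, 0.026, 0.54], "angular": [0, 0, 0], "fingers": 0.5}, {"dp": [-0.313, 0.026, 0.587], "angular": [0, 0, 0], "fingers": 0.5}, {"dp": [-0.313, 0.026, 0.587], "angular": [0, 0, 0], "fingers": 0.5}, {"dp": [-0.313, 0.026, 0.587], "angular": [0, 0, 0], "fingers": 0.5}]}}

```text
time: 14.6
tool_pos: [652.9, -76.3, 8.0]
tcp_rot: [179.9, 0.0, 86.7]
ft_force: [0.7, 0.9, -1.8]
finger_gap: 63.6
grip_force: 40.3
```

Emit:
{"name": "step_arm", "arguments": {"targets": [{"dp": [0, 0, 0], "angular": [0, 0, 0], "fingers": 0}, {"dp": [0, 0, 0], "angular": [0, 0, 0], "fingers": 0}, {"dp": [0, 0, 0], "angular": [0, 0, 0], "fingers": 0}, {"dp": [0, 0, -0.1], "angular": [0, 0, 0], "fingers": 0}, {"dp": [0, 0, -0.3], "angular": [0, 0, 0], "fingers": 0}, {"dp": [0, 0, -0.5], "angular": [0, 0, 0], "fingers": 0}, {"dp": [0.3, 0, -0.7], "angular": [0, 0, 0], "fingers": 0}, {"dp": [0.6, 0, -0.75], "angular": [0, 0, 0], "fingers": 0}]}}

```text
time: 15.6
tool_pos: [661.1, 36.6, 161.7]
tcp_rot: [179.6, -0.0, 86.6]
ft_force: [-0.8, 0.4, 0.1]
finger_gap: 85.0
grip_force: 0.0
```

Run:
```python
from h import *
st(); go(622,215,155,174)
```

```text
t 15.6 [661.1  36.6 161.7] [179.6  -0.   86.6] gap 85.0 F [-0.8  0.4  0.1] g 0.0
go (622, 215, 155, 174) dp [ 0.879 -0.248  0.032] ang [ 0.0018  0.0016 -0.4856]
```

Emit:
{"name": "step_arm", "arguments": {"targets": [{"dp": [0.3, -0.08, 0.03], "angular": [0, 0, -0.06], "fingers": 0}, {"dp": [0.6, -0.16, 0.03], "angular": [0, 0, -0.12], "fingers": 0}, {"dp": [0.88, -0.25, 0.03], "angular": [0, 0, -0.18], "fingers": 0}, {"dp": [0.88, -0.25, 0.03], "angular": [0, 0, -0.24], "fingers": 0}, {"dp": [0.88, -0.25, 0.03], "angular": [0, 0, -0.3], "fingers": 0}, {"dp": [0.88, -0.25, 0.03], "angular": [0, 0, -0.36], "fingers": 0}, {"dp": [0.88, -0.25, 0.03], "angular": [0, 0, -0.42], "fingers": 0}, {"dp": [0.88, -0.25, 0.03], "angular": [0, 0, -0.48], "fingers": 0}]}}

```text
time: 16.6
tool_pos: [619.4, 215.3, 152.0]
tcp_rot: [180.0, 0.1, 173.1]
ft_force: [0.1, -0.7, -0.9]
finger_gap: 85.7
grip_force: 0.0
```

Emit:
{"name": "step_arm", "arguments": {"targets": [{"dp": [0, 0, 0], "angular": [0, 0, -0.006], "fingers": 0}, {"dp": [0, 0, 0], "angular": [0, 0, -0.006], "fingers": 0}, {"dp": [0, 0, 0], "angular": [0, 0, -0.006], "fingers": 0}, {"dp": [0, 0, 0], "angular": [0, 0, -0.006], "fingers": 0}, {"dp": [0, 0, 0], "angular": [0, 0, -0.006], "fingers": 0}, {"dp": [0, 0, 0], "angular": [0, 0, -0.006], "fingers": 0}, {"dp": [0, 0, 0], "angular": [0, 0, -0.006], "fingers": 0}, {"dp": [0, 0, 0], "angular": [0, 0, -0.006], "fingers": 0}]}}

```text
time: 17.6
tool_pos: [619.0, 215.1, 150.1]
tcp_rot: [-180.0, -0.0, 173.8]
ft_force: [0.1, 0.4, 0.5]
finger_gap: 85.4
grip_force: 0.0
```

Run:
```python
from h import *
st(); im=snapshot("wrist"); sc=snapshot("scene")
for r in pinpoint("wrist","box_large_mid"): print(r["conf"],r["at"],ray("wrist",r["at"],16))
for r in masks_of("wrist","box_large_mid"):
  m=r["pixels"]; print(r["conf"],r["at"],rect("wrist",m,32))
p=proj("wrist",(622,230,32)).astype(int); g=im.min(2); print(p,g[p[1],p[0]])
v=np.median(g[p[1]-5:p[1]+6,p[0]-12:p[0]+13]); print(v)
for f in (.75,.85):
  _,L=cv2.connectedComponents((g>f*v).astype(np.uint8)); print(rect("wrist",L==L[p[1],p[0]],32))
cv2.imwrite("pics/w5.png",np.hstack([cv2.resize(im,(400,250)),cv2.resize(sc[200:310,240:400],(364,250))]))
```

```text
t 17.6 [619.  215.1 150.1] [-180.    -0.   173.8] gap 85.4 F [0.1 0.4 0.5] g 0.0
0.9 [336.7, 188.4] [621.76945622 230.41560821  16.        ]
0.59 [335.7, 189.6] [619.8 229.7  73.   50.3  -6.2]
[337 193] 217
219.0
[621.6 229.4  67.4  48.   -5.9]
[621.2 229.5  66.8  47.5  -5.9]
```

View pics/w5.png

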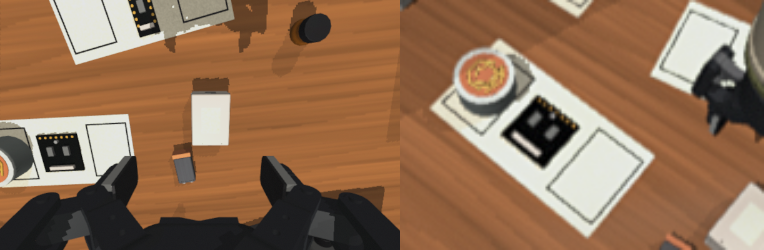

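The tin sits in the outline right of the square board. The large box is below the gripper at (337,190), and its top is clear.

Emit:
{"name": "step_arm", "arguments": {"targets": [{"dp": [-0.005, 0.073, 0.1], "angular": [0, 0, 0], "fingers": 0.15}, {"dp": [-0.005, 0.073, 0.35], "angular": [0, 0, 0], "fingers": 0.15}, {"dp": [-0.005, 0.073, 0.55], "angular": [0, 0, 0], "fingers": 0.15}, {"dp": [-0.005, 0.073, 0.7], "angular": [0, 0, 0], "fingers": 0.15}, {"dp": [-0.005, 0.073, 0.735], "angular": [0, 0, 0], "fingers": 0.15}, {"dp": [-0.005, 0.073, 0.735], "angular": [0, 0, 0], "fingers": 0.6}, {"dp": [-0.005, 0.073, 0.735], "angular": [0, 0, 0], "fingers": 0.6}, {"dp": [-0.005, 0.073, 0.735], "angular": [0, 0, 0], "fingers": 0.6}], "newtons": 35}}

```text
time: 18.8
tool_pos: [622.8, 229.9, 4.7]
tcp_rot: [179.9, 0.1, 173.8]
ft_force: [-0.9, -0.3, -0.7]
finger_gap: 49.1
grip_force: 36.7
```

Run:
```python
from h import *
s=st(); go(449.4,231.7,110,188.5)
```

```text
t 18.8 [622.8 229.9   4.7] [1.799e+02 1.000e-01 1.738e+02] gap 49.1 F [-0.9 -0.3 -0.7] g 36.7
go (449.4, 231.7, 110, 188.5) dp [ 0.861 -0.085 -0.529] ang [ 0.0002  0.0008 -0.0818]
```

Emit:
{"name": "step_arm", "arguments": {"targets": [{"dp": [0, 0, -0.2], "angular": [0, 0, 0], "fingers": 0.6}, {"dp": [0, 0, -0.4], "angular": [0, 0, 0], "fingers": 0.6}, {"dp": [0.2, -0.02, -0.55], "angular": [0, 0, -0.04], "fingers": 0.6}, {"dp": [0.4, -0.04, -0.55], "angular": [0, 0, -0.08], "fingers": 0.6}, {"dp": [0.42, -0.042, -0.55], "angular": [0, 0, -0.082], "fingers": 0.6}, {"dp": [0.42, -0.042, -0.55], "angular": [0, 0, -0.082], "fingers": 0.6}, {"dp": [0.42, -0.042, -0.55], "angular": [0, 0, -0.082], "fingers": 0.6}, {"dp": [0.42, -0.042, -0.55], "angular": [0, 0, -0.082], "fingers": 0.6}]}}

```text
time: 19.8
tool_pos: [538.0, 230.2, 113.0]
tcp_rot: [-180.0, 0.0, -171.5]
ft_force: [0.5, -0.1, -0.5]
finger_gap: 49.1
grip_force: 36.8
```

Run:
```python
from h import *
st(); im=snapshot("wrist"); cv2.imwrite("pics/w6.png",im)
g=im.min(2); p=proj("wrist",(460.5,157.5,0)); print(p)
for r in masks_of("wrist","sheet_long"): print(r["conf"],rect("wrist",r["pixels"],0))
for r in pinpoint("wrist","sheet_long"): print(r["conf"],r["at"],ray("wrist",r["at"],0))
```

```text
t 19.8 [538.  230.2 113. ] [-180.     0.  -171.5] gap 49.1 F [ 0.5 -0.1 -0.5] g 36.8
[235.01715637  78.18234318]
0.91 [463.2 157.1 221.5 106.5 -81.5]
0.92 [232.4, 78.7] [460.84583185 155.65019998   0.        ]
```

View pics/w6.png

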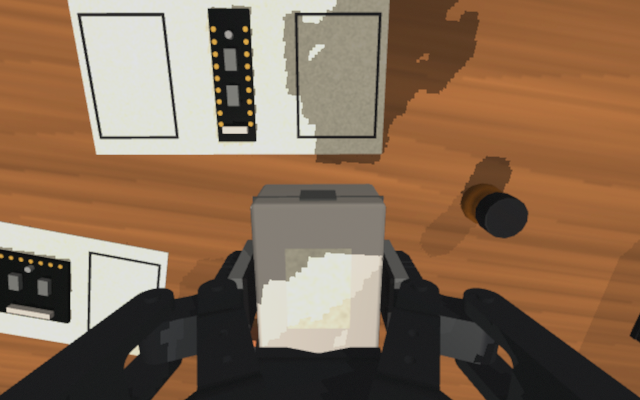

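The box is held square. The target is the outline left of the long board, which is on the image's right, with corners (297,14), (381,14), (376,137) and (296,136).

Run:
```python
from h import *
W=np.array([ray("wrist",p,0)[:2] for p in [(296.5,14),(381,14),(376,136.5),(296,136)]]); c=W.mean(0); print(W.round(1),c)
d=W[2]-W[1]+W[3]-W[0]; print(np.degrees(np.arctan2(d[1],d[0])))
go(c[0],c[1],5.5,188.5)
```

```text
[[412.1 196.2]
 [403.5 253.9]
 [486.2 266.8]
 [494.8 206.7]] [449.13899926 230.90117161]
8.05079403207201
go (np.float64(449.1389992552546), np.float64(230.90117161285397), 5.5, 188.5) dp [0.436 0.069 0.537] ang [-0.     -0.0001  0.    ]
```

Emit:
{"name": "step_arm", "arguments": {"targets": [{"dp": [0.2, 0.03, 0], "angular": [0, 0, 0], "fingers": 0.6}, {"dp": [0.432, 0.067, 0.05], "angular": [0, 0, 0], "fingers": 0.6}, {"dp": [0.432, 0.067, 0.22], "angular": [0, 0, 0], "fingers": 0.6}, {"dp": [0.432, 0.067, 0.4], "angular": [0, 0, 0], "fingers": 0.6}, {"dp": [0.432, 0.067, 0.5], "angular": [0, 0, 0], "fingers": 0.6}, {"dp": [0.432, 0.067, 0.537], "angular": [0, 0, 0], "fingers": 0.6}, {"dp": [0.432, 0.067, 0.537], "angular": [0, 0, 0], "fingers": 0.6}, {"dp": [0.432, 0.067, 0.537], "angular": [0, 0, 0], "fingers": 0.6}]}}

```text
time: 20.95
tool_pos: [450.8, 231.1, 6.8]
tcp_rot: [180.0, 0.1, -171.5]
ft_force: [0.3, 0.2, 0.2]
finger_gap: 49.3
grip_force: 36.9
```

Emit:
{"name": "step_arm", "arguments": {"targets": [{"dp": [0, 0, 0], "angular": [0, 0, 0], "fingers": 0.2}, {"dp": [0, 0, 0], "angular": [0, 0, 0], "fingers": 0.2}, {"dp": [0, 0, 0], "angular": [0, 0, 0], "fingers": 0.2}, {"dp": [0, 0, -0.1], "angular": [0, 0, 0], "fingers": 0.2}, {"dp": [0, 0, -0.3], "angular": [0, 0, 0], "fingers": 0.2}, {"dp": [0, 0, -0.55], "angular": [0, 0, 0], "fingers": 0.2}, {"dp": [-0.2, -0.2, -0.75], "angular": [0, 0, 0], "fingers": 0.2}, {"dp": [-0.4, -0.4, -0.75], "angular": [0, 0, 0], "fingers": 0.2}]}}

```text
time: 21.95
tool_pos: [543.8, 164.1, 160.5]
tcp_rot: [180.0, 0.4, -171.3]
ft_force: [1.5, 0.8, -0.3]
finger_gap: 68.5
grip_force: 0.0
```

Run:
```python
from h import *
st(); go(608,-222,155,180)
```

```text
t 21.95 [543.8 164.1 160.5] [ 180.     0.4 -171.3] gap 68.5 F [ 1.5  0.8 -0.3] g 0.0
go (608, -222, 155, 180) dp [-0.026 -1.957  0.026] ang [0.0004 0.0024 0.0482]
```

Emit:
{"name": "step_arm", "arguments": {"targets": [{"dp": [-0.01, -0.28, 0.01], "angular": [0, 0, 0], "fingers": 0.2}, {"dp": [-0.01, -0.56, 0.01], "angular": [0, 0, 0], "fingers": 0.2}, {"dp": [-0.02, -0.84, 0.01], "angular": [0, 0, 0], "fingers": 0.2}, {"dp": [-0.02, -1, 0.01], "angular": [0, 0, 0], "fingers": 0.2}, {"dp": [-0.02, -1, 0.01], "angular": [0, 0, 0], "fingers": 0.2}, {"dp": [-0.02, -1, 0.01], "angular": [0, 0, 0], "fingers": 0.2}, {"dp": [-0.02, -1, 0.01], "angular": [0, 0, 0], "fingers": 0.2}, {"dp": [-0.02, -1, 0.01], "angular": [0, 0, 0], "fingers": 0.2}]}}

```text
time: 22.95
tool_pos: [574.4, -32.7, 153.7]
tcp_rot: [180.0, 0.0, -171.4]
ft_force: [0.1, 0.5, -0.3]
finger_gap: 68.2
grip_force: 0.0
```

Emit:
{"name": "step_arm", "arguments": {"targets": [{"dp": [0, -0.28, 0], "angular": [0, 0, 0.02], "fingers": 0.2}, {"dp": [0, -0.56, 0], "angular": [0, 0, 0.047], "fingers": 0.2}, {"dp": [0, -0.84, 0], "angular": [0, 0, 0.047], "fingers": 0.2}, {"dp": [0, -0.95, 0], "angular": [0, 0, 0.047], "fingers": 0.2}, {"dp": [0, -0.95, 0], "angular": [0, 0, 0.047], "fingers": 0.2}, {"dp": [0, -0.95, 0], "angular": [0, 0, 0.047], "fingers": 0.2}, {"dp": [0, -0.95, 0], "angular": [0, 0, 0.047], "fingers": 0.2}, {"dp": [0, -0.95, 0], "angular": [0, 0, 0.047], "fingers": 0.2}]}}

```text
time: 23.95
tool_pos: [602.7, -220.5, 153.8]
tcp_rot: [180.0, 0.0, -179.8]
ft_force: [0.5, -0.2, -0.3]
finger_gap: 67.9
grip_force: 0.0
```

Run:
```python
from h import *
st(); im=snapshot("wrist"); sc=snapshot("scene")
for r in pinpoint("wrist","box_small_mid"): print(r["conf"],r["at"],ray("wrist",r["at"],12))
p=proj("wrist",(608,-236,24)).astype(int); g=im.min(2); v=np.median(g[p[1]-5:p[1]+6,p[0]-8:p[0]+9]); print(p,v)
for f in (.75,.85):
  _,L=cv2.connectedComponents((g>f*v).astype(np.uint8)); r=rect("wrist",L==L[p[1],p[0]],24); print(r)
go(r[0],r[1],1,180+r[4])
# large box as placed
for n,xy in [("large",(449.5,231))]:
  p=proj("scene",(*xy,32)).astype(int); g=sc.min(2); v=np.median(g[p[1]-3:p[1]+4,p[0]-3:p[0]+4])
  print(p,v)
cv2.imwrite("pics/w7.png",np.hstack([cv2.resize(im,(400,250)),cv2.resize(sc[190:280,340:484],(400,250))]))
```

```text
t 23.95 [ 602.7 -220.5  153.8] [ 180.     0.  -179.8] gap 67.9 F [ 0.5 -0.2 -0.3] g 0.0
0.57 [299.5, 190.1] [ 607.32781084 -237.93829281   12.        ]
[301 194] 223.0
[ 6.081e+02 -2.385e+02  4.590e+01  3.220e+01  1.000e-01]
[ 6.080e+02 -2.388e+02  4.420e+01  3.110e+01  1.000e-01]
go (np.float64(608.0), np.float64(-238.8), 1, np.float64(180.1)) dp [-0.026 -0.088  0.764] ang [-0.      0.      0.0001]
[430 240] 228.0
```

View pics/w7.png

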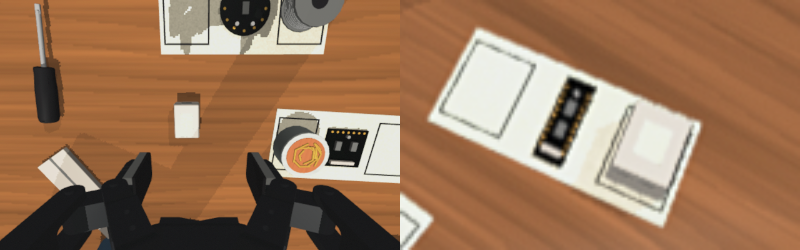

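The large box sits lengthwise in its outline. The small box is at (301,194) and free.

Emit:
{"name": "step_arm", "arguments": {"targets": [{"dp": [-0.027, -0.09, 0.1], "angular": [0, 0, 0], "fingers": 0.35}, {"dp": [-0.027, -0.09, 0.35], "angular": [0, 0, 0], "fingers": 0.35}, {"dp": [-0.027, -0.09, 0.55], "angular": [0, 0, 0], "fingers": 0.35}, {"dp": [-0.027, -0.09, 0.7], "angular": [0, 0, 0], "fingers": 0.35}, {"dp": [-0.027, -0.09, 0.763], "angular": [0, 0, 0], "fingers": 0.35}, {"dp": [-0.027, -0.09, 0.763], "angular": [0, 0, 0], "fingers": 0.75}, {"dp": [-0.027, -0.09, 0.763], "angular": [0, 0, 0], "fingers": 0.75}, {"dp": [-0.027, -0.09, 0.763], "angular": [0, 0, 0], "fingers": 0.75}], "newtons": 25}}

```text
time: 25.1
tool_pos: [609.2, -240.2, 2.9]
tcp_rot: [-179.9, 0.1, -179.9]
ft_force: [1.2, 0.1, -1.1]
finger_gap: 33.2
grip_force: 29.7
```

Emit:
{"name": "step_arm", "arguments": {"targets": [{"dp": [0, 0, 0], "angular": [0, 0, 0], "fingers": 0.75}, {"dp": [0, 0, -0.2], "angular": [0, 0, 0], "fingers": 0.75}, {"dp": [0, 0, -0.4], "angular": [0, 0, 0], "fingers": 0.75}, {"dp": [0, 0, -0.6], "angular": [0, 0, 0], "fingers": 0.75}, {"dp": [0.05, 0.25, -0.75], "angular": [0, 0, 0], "fingers": 0.75}, {"dp": [0.1, 0.5, -0.75], "angular": [0, 0, 0], "fingers": 0.75}, {"dp": [0.12, 0.75, -0.75], "angular": [0, 0, 0], "fingers": 0.75}, {"dp": [0.12, 0.9, -0.75], "angular": [0, 0, 0], "fingers": 0.75}]}}

```text
time: 26.1
tool_pos: [583.5, -57.4, 151.7]
tcp_rot: [180.0, 0.0, -179.9]
ft_force: [-0.2, -0.4, -0.7]
finger_gap: 33.8
grip_force: 29.8
```

Run:
```python
from h import *
st(); go(520,225,150,188.5)
```

```text
t 26.1 [583.5 -57.4 151.7] [ 180.     0.  -179.9] gap 33.8 F [-0.2 -0.4 -0.7] g 29.8
go (520, 225, 150, 188.5) dp [0.314 1.413 0.009] ang [ 0.0001  0.0003 -0.0464]
```

Emit:
{"name": "step_arm", "arguments": {"targets": [{"dp": [0.05, 0.25, 0], "angular": [0, 0, 0], "fingers": 0.75}, {"dp": [0.1, 0.5, 0], "angular": [0, 0, 0], "fingers": 0.75}, {"dp": [0.15, 0.75, 0], "angular": [0, 0, 0], "fingers": 0.75}, {"dp": [0.2, 0.95, 0], "angular": [0, 0, 0], "fingers": 0.75}, {"dp": [0.2, 1, 0], "angular": [0, 0, 0], "fingers": 0.75}, {"dp": [0.2, 1, 0], "angular": [0, 0, 0], "fingers": 0.75}, {"dp": [0.2, 1, 0], "angular": [0, 0, 0], "fingers": 0.75}, {"dp": [0.2, 1, 0], "angular": [0, 0, 0], "fingers": 0.75}]}}

```text
time: 27.1
tool_pos: [543.8, 139.1, 151.1]
tcp_rot: [-180.0, 0.0, 180.0]
ft_force: [-0.0, -0.4, -0.6]
finger_gap: 33.5
grip_force: 29.8
```

Emit:
{"name": "step_arm", "arguments": {"targets": [{"dp": [0.05, 0.2, 0], "angular": [0, 0, -0.02], "fingers": 0.75}, {"dp": [0.114, 0.41, 0.01], "angular": [0, 0, -0.0464], "fingers": 0.75}, {"dp": [0.114, 0.41, 0.01], "angular": [0, 0, -0.0464], "fingers": 0.75}, {"dp": [0.114, 0.41, 0.01], "angular": [0, 0, -0.0464], "fingers": 0.75}, {"dp": [0.114, 0.41, 0.01], "angular": [0, 0, -0.0464], "fingers": 0.75}, {"dp": [0.114, 0.41, 0.01], "angular": [0, 0, -0.0464], "fingers": 0.75}, {"dp": [0.114, 0.41, 0.01], "angular": [0, 0, -0.0464], "fingers": 0.75}, {"dp": [0.114, 0.41, 0.01], "angular": [0, 0, -0.0464], "fingers": 0.75}]}}

```text
time: 28.1
tool_pos: [520.7, 222.1, 149.1]
tcp_rot: [180.0, 0.0, -171.6]
ft_force: [0.4, -0.3, -0.8]
finger_gap: 33.5
grip_force: 29.7
```

Run:
```python
from h import *
st(); im=snapshot("wrist"); cv2.imwrite("pics/w8.png",im)
for c in pinpoint("wrist","box_large_mid"): print(c["conf"],c["at"],ray("wrist",c["at"],16))
for r in masks_of("wrist","box_large_mid"): print(r["conf"],rect("wrist",r["pixels"],32))
go(450,231.2,39,188.5)
```

```text
t 28.1 [520.7 222.1 149.1] [ 180.     0.  -171.6] gap 33.5 F [ 0.4 -0.3 -0.8] g 29.7
0.58 [344.3, 106.9] [451.57728334 233.0378828   16.        ]
0.88 [450.4 231.   68.9  50.5   8.4]
0.69 [636.6 -29.6  63.8  23.8  -6.3]
go (450, 231.2, 39, 188.5) dp [0.343 0.096 0.55 ] ang [ 0.     -0.     -0.0004]
```

View pics/w8.png

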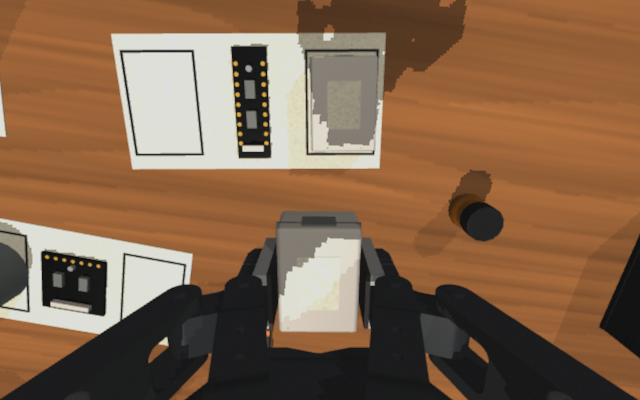

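The large box is centred in its outline, with its top at about (345,100). The small box is held square and next goes on top.

Emit:
{"name": "step_arm", "arguments": {"targets": [{"dp": [0.2, 0.05, 0], "angular": [0, 0, 0], "fingers": 0.75}, {"dp": [0.337, 0.096, 0.05], "angular": [0, 0, 0], "fingers": 0.75}, {"dp": [0.337, 0.096, 0.25], "angular": [0, 0, 0], "fingers": 0.75}, {"dp": [0.337, 0.096, 0.42], "angular": [0, 0, 0], "fingers": 0.75}, {"dp": [0.337, 0.096, 0.53], "angular": [0, 0, 0], "fingers": 0.75}, {"dp": [0.337, 0.096, 0.566], "angular": [0, 0, 0], "fingers": 0.75}, {"dp": [0.337, 0.096, 0.566], "angular": [0, 0, 0], "fingers": 0.75}, {"dp": [0.337, 0.096, 0.566], "angular": [0, 0, 0], "fingers": 0.75}]}}

```text
time: 29.25
tool_pos: [452.2, 231.8, 37.2]
tcp_rot: [180.0, 0.1, -171.6]
ft_force: [-0.7, 0.2, -0.1]
finger_gap: 33.6
grip_force: 29.8
```

Emit:
{"name": "step_arm", "arguments": {"targets": [{"dp": [0.004, -0.002, 0.004], "angular": [0, 0, 0], "fingers": 0.75}, {"dp": [0.004, -0.002, 0.004], "angular": [0, 0, 0], "fingers": 0.75}, {"dp": [0.004, -0.002, 0.004], "angular": [0, 0, 0], "fingers": 0.4}, {"dp": [0.004, -0.002, 0.004], "angular": [0, 0, 0], "fingers": 0.4}, {"dp": [0.004, -0.002, 0.004], "angular": [0, 0, 0], "fingers": 0.4}, {"dp": [0.004, -0.002, -0.1], "angular": [0, 0, 0], "fingers": 0.4}, {"dp": [0.004, -0.002, -0.3], "angular": [0, 0, 0], "fingers": 0.4}, {"dp": [0.004, -0.002, -0.55], "angular": [0, 0, 0], "fingers": 0.4}]}}

```text
time: 30.25
tool_pos: [449.3, 230.5, 145.9]
tcp_rot: [-180.0, -0.2, -171.6]
ft_force: [0.7, 0.8, 0.5]
finger_gap: 51.3
grip_force: 0.0
```

Emit:
{"name": "step_arm", "arguments": {"targets": [{"dp": [-0.25, 0, -0.1], "angular": [0, 0, 0], "fingers": 0.4}, {"dp": [-0.5, 0, -0.2], "angular": [0, 0, 0], "fingers": 0.4}, {"dp": [-0.5, 0, -0.2], "angular": [0, 0, 0], "fingers": 0.4}, {"dp": [-0.5, 0, -0.2], "angular": [0, 0, 0], "fingers": 0.4}, {"dp": [-0.5, 0, -0.2], "angular": [0, 0, 0], "fingers": 0.4}, {"dp": [-0.5, 0, -0.2], "angular": [0, 0, 0], "fingers": 0.4}, {"dp": [-0.5, 0, -0.2], "angular": [0, 0, 0], "fingers": 0.4}, {"dp": [-0.5, 0, -0.2], "angular": [0, 0, 0], "fingers": 0.4}]}}

```text
time: 31.25
tool_pos: [549.1, 245.6, 186.0]
tcp_rot: [180.0, 0.0, -171.6]
ft_force: [0.0, 0.2, 0.3]
finger_gap: 50.9
grip_force: 0.0
```

Run:
```python
from h import *
st(); im=snapshot("wrist"); sc=snapshot("scene")
for r in masks_of("wrist","box_small_mid"): print("small",r["conf"],r["at"],rect("wrist",r["pixels"],56))
for r in masks_of("wrist","box_large_mid"): print("large",r["conf"],rect("wrist",r["pixels"],32))
for n,z in [("spool_mid",44),("cleaner_mid",38)]:
  snapz=z
  for r in pinpoint("scene",n): print(n,r["conf"],r["at"],ray("scene",r["at"],z/2)[:2])
cv2.imwrite("pics/w9.png",np.hstack([cv2.resize(im[0:250,150:550],(400,250)),cv2.resize(sc[130:310,240:480],(333,250))]))
```

```text
t 31.25 [549.1 245.6 186. ] [ 180.     0.  -171.6] gap 50.9 F [0.  0.2 0.3] g 0.0
small 0.85 [318.8, 60.6] [451.8 231.   48.9  34.1   7.6]
large 0.71 [449.  231.   52.4  36.3   7.6]
large 0.61 [451.1 231.3  69.7  49.6   9. ]
spool_mid 0.92 [318.0, 179.8] [460.136634   -94.45243317]
spool_mid 0.92 [222.3, 109.9] [ 422.83307207 -486.91560878]
spool_mid 0.53 [266.2, 102.4] [ 318.82022704 -400.11913365]
cleaner_mid 0.84 [279.2, 238.2] [653.093144   -68.14945654]
```

View pics/w9.png

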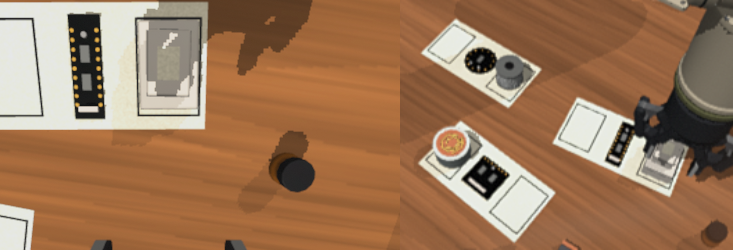

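The small box is centred on the large one. I'll take a last close look at the spool and tin.

Emit:
{"name": "step_arm", "arguments": {"targets": [{"dp": [0, -0.28, 0], "angular": [0, 0, 0], "fingers": 0.4}, {"dp": [0, -0.56, 0], "angular": [0, 0, 0], "fingers": 0.4}, {"dp": [0, -0.84, 0], "angular": [0, 0, 0], "fingers": 0.4}, {"dp": [0, -1, 0], "angular": [0, 0, 0], "fingers": 0.4}, {"dp": [0, -1, 0], "angular": [0, 0, 0], "fingers": 0.4}, {"dp": [0, -1, 0], "angular": [0, 0, 0], "fingers": 0.4}, {"dp": [0, -1, 0], "angular": [0, 0, 0], "fingers": 0.4}, {"dp": [0, -1, 0], "angular": [0, 0, 0], "fingers": 0.4}]}}

```text
time: 32.55
tool_pos: [578.6, 48.7, 185.9]
tcp_rot: [180.0, 0.0, -171.5]
ft_force: [0.0, -0.3, -1.2]
finger_gap: 51.0
grip_force: 0.0
```

Emit:
{"name": "step_arm", "arguments": {"targets": [{"dp": [-0.2, -0.2, 0], "angular": [0, 0, 0], "fingers": 0.4}, {"dp": [-0.3, -0.45, 0], "angular": [0, 0, 0], "fingers": 0.4}, {"dp": [-0.3, -0.6, 0], "angular": [0, 0, 0], "fingers": 0.4}, {"dp": [-0.3, -0.6, 0], "angular": [0, 0, 0], "fingers": 0.4}, {"dp": [-0.3, -0.6, 0], "angular": [0, 0, 0], "fingers": 0.4}, {"dp": [-0.3, -0.6, 0], "angular": [0, 0, 0], "fingers": 0.4}, {"dp": [-0.3, -0.6, 0], "angular": [0, 0, 0], "fingers": 0.4}, {"dp": [-0.3, -0.6, 0], "angular": [0, 0, 0], "fingers": 0.4}]}}

```text
time: 33.55
tool_pos: [655.5, -61.6, 186.0]
tcp_rot: [-180.0, 0.0, -171.5]
ft_force: [0.1, -0.0, 0.4]
finger_gap: 51.2
grip_force: 0.0
```

Run:
```python
from h import *
st(); im=snapshot("wrist"); cv2.imwrite("pics/w10.png",im)
for n,z in [("spool_mid",44),("cleaner_mid",38)]:
  for r in pinpoint("wrist",n): print(n,r["conf"],r["at"],ray("wrist",r["at"],z/2)[:2])
  for r in masks_of("wrist",n): print("  m",r["conf"],r["at"],rect("wrist",r["pixels"],z))
```

```text
t 33.55 [655.5 -61.6 186. ] [-180.     0.  -171.5] gap 51.2 F [ 0.1 -0.   0.4] g 0.0
cleaner_mid 0.94 [302.1, 173.1] [652.38297565 -78.1339836 ]
  m 0.67 [304.5, 175.7] [650.  -75.5  66.9  63.1 -19.7]
```

View pics/w10.png

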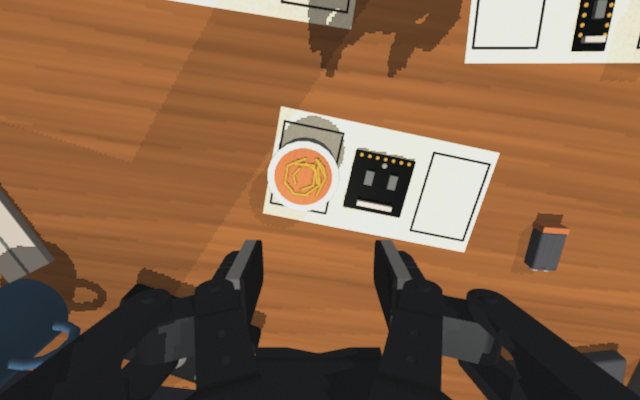

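The tin at (303,176) is centred in its outline to within about 2 mm. The spool is the last one to check.

Emit:
{"name": "step_arm", "arguments": {"targets": [{"dp": [0.25, 0, 0], "angular": [0, 0, 0], "fingers": 0.4}, {"dp": [0.5, 0, 0], "angular": [0, 0, 0], "fingers": 0.4}, {"dp": [0.6, 0, 0], "angular": [0, 0, 0], "fingers": 0.4}, {"dp": [0.6, 0, 0], "angular": [0, 0, 0], "fingers": 0.4}, {"dp": [0.6, 0, 0], "angular": [0, 0, 0], "fingers": 0.4}, {"dp": [0.6, 0, 0], "angular": [0, 0, 0], "fingers": 0.4}, {"dp": [0.6, 0, 0], "angular": [0, 0, 0], "fingers": 0.4}, {"dp": [0.6, 0, 0], "angular": [0, 0, 0], "fingers": 0.4}]}}

```text
time: 34.8
tool_pos: [537.1, -79.7, 185.7]
tcp_rot: [180.0, -0.0, -171.6]
ft_force: [0.4, 0.1, 0.1]
finger_gap: 51.2
grip_force: 0.0
```

Run:
```python
from h import *
st(); im=snapshot("wrist"); cv2.imwrite("pics/w11.png",im)
for r in pinpoint("wrist","spool_mid"): print(r["conf"],r["at"],ray("wrist",r["at"],22)[:2])
for r in masks_of("wrist","spool_mid"): print("  m",r["conf"],r["at"],rect("wrist",r["pixels"],44))
for r in pinpoint("wrist","sheet_round"): print(r["conf"],r["at"],ray("wrist",r["at"],0)[:2])
p=proj("wrist",(464.6,-87,44)); print(p)
```

```text
t 34.8 [537.1 -79.7 185.7] [ 180.    -0.  -171.6] gap 51.2 F [0.4 0.1 0.1] g 0.0
0.82 [317.8, 98.1] [463.9984084  -90.99194363]
  m 0.95 [320.9, 97.9] [465.6 -90.   52.6  52.5 -30.1]
0.74 [240.2, 87.9] [ 465.33786128 -164.64216628]
0.24 [567.7, 135.2] [462.37067478 155.22684298]
[322.4897491   99.38690426]
```

View pics/w11.png

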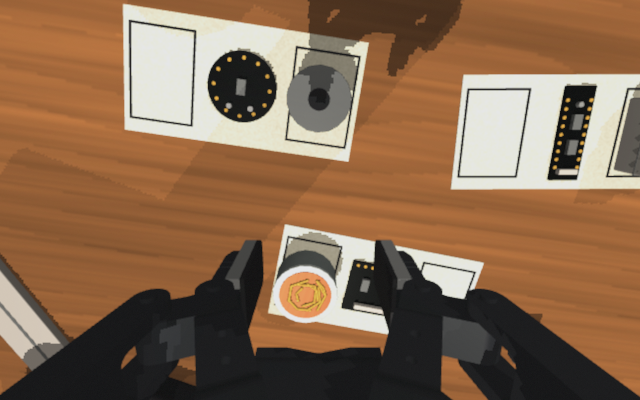

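Run:
```python
from h import *
print(np.mean([ray("wrist",p,0)[:2] for p in [(297,47),(360,57),(349,148),(287,139)]],0),ray("wrist",(319,98.5),44))
```

```text
[464.19320778 -85.87516778] [464.3285927  -89.93898105  44.        ]
```

The spool sits about 4 mm to the right of its outline's centre: the hole is at y −90 and the outline at y −86. I'll regrip it along x and shift it left.

Emit:
{"name": "step_arm", "arguments": {"targets": [{"dp": [0.2, 0.007, 0.1], "angular": [0, 0, 0.06], "fingers": 0.25}, {"dp": [0.366, 0.007, 0.2], "angular": [0, 0, 0.12], "fingers": 0.25}, {"dp": [0.366, 0.007, 0.278], "angular": [0, 0, 0.18], "fingers": 0.25}, {"dp": [0.366, 0.007, 0.278], "angular": [0, 0, 0.24], "fingers": 0.25}, {"dp": [0.366, 0.007, 0.278], "angular": [0, 0, 0.3], "fingers": 0.25}, {"dp": [0.366, 0.007, 0.278], "angular": [0, 0, 0.36], "fingers": 0.25}, {"dp": [0.366, 0.007, 0.278], "angular": [0, 0, 0.42], "fingers": 0.25}, {"dp": [0.366, 0.007, 0.278], "angular": [0, 0, 0.475], "fingers": 0.25}]}}

```text
time: 36.0
tool_pos: [464.3, -89.2, 130.4]
tcp_rot: [180.0, 0.0, 102.6]
ft_force: [0.7, 1.1, -0.3]
finger_gap: 64.1
grip_force: 0.0
```

Emit:
{"name": "step_arm", "arguments": {"targets": [{"dp": [0, 0, 0], "angular": [0, 0, 0.04], "fingers": 0.25}, {"dp": [0, 0, 0], "angular": [0, 0, 0.072], "fingers": 0.25}, {"dp": [0, 0, 0], "angular": [0, 0, 0.072], "fingers": 0.25}, {"dp": [0, 0, 0], "angular": [0, 0, 0.072], "fingers": 0.25}, {"dp": [0, 0, 0], "angular": [0, 0, 0.072], "fingers": 0.25}, {"dp": [0, 0, 0], "angular": [0, 0, 0.072], "fingers": 0.25}, {"dp": [0, 0, 0], "angular": [0, 0, 0.072], "fingers": 0.25}, {"dp": [0, 0, 0], "angular": [0, 0, 0.072], "fingers": 0.25}]}}

```text
time: 37.0
tool_pos: [464.2, -89.2, 130.3]
tcp_rot: [-180.0, -0.0, 90.0]
ft_force: [0.4, -0.4, -0.5]
finger_gap: 64.3
grip_force: 0.0
```

Run:
```python
from h import *
st(); im=snapshot("wrist"); cv2.imwrite("pics/w12.png",im)
for r in pinpoint("wrist","spool_mid"): print(r["conf"],r["at"],ray("wrist",r["at"],22)[:2])
for r in masks_of("wrist","spool_mid"): print("  m",r["conf"],r["at"],rect("wrist",r["pixels"],44))
go(464.5,-89,9,90)
```

```text
t 37.0 [464.2 -89.2 130.3] [-180.   -0.   90.] gap 64.3 F [ 0.4 -0.4 -0.5] g 0.0
0.84 [322.1, 193.4] [466.10030249 -89.20383759]
  m 0.6 [322.6, 198.2] [464.2 -87.3  58.4  53.9 -62.7]
go (464.5, -89, 9, 90) dp [0.001 0.001 0.606] ang [-0.     -0.     -0.0002]
```

View pics/w12.png

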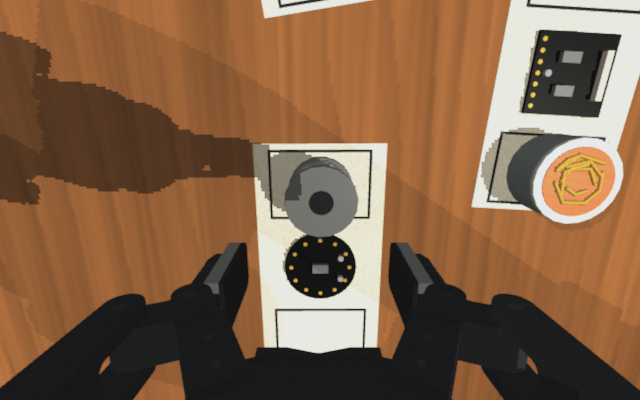

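This view agrees. The far outline line is at row 151 and the spool's base edge at row 157, a gap of about 5 mm where it should be 2 mm. I'll shift it 3 mm.

Emit:
{"name": "step_arm", "arguments": {"targets": [{"dp": [0, 0.001, 0.2], "angular": [0, 0, 0], "fingers": 0.25}, {"dp": [0, 0.001, 0.4], "angular": [0, 0, 0], "fingers": 0.25}, {"dp": [0, 0.001, 0.55], "angular": [0, 0, 0], "fingers": 0.25}, {"dp": [0, 0.001, 0.606], "angular": [0, 0, 0], "fingers": 0.25}, {"dp": [0, 0.001, 0.606], "angular": [0, 0, 0], "fingers": 0.25}, {"dp": [0, 0.001, 0.606], "angular": [0, 0, 0], "fingers": 0.6}, {"dp": [0, 0.001, 0.606], "angular": [0, 0, 0], "fingers": 0.6}, {"dp": [0, 0.001, 0.606], "angular": [0, 0, 0], "fingers": 0.6}], "newtons": 30}}

```text
time: 38.15
tool_pos: [465.7, -89.5, 10.5]
tcp_rot: [179.9, 0.0, 90.0]
ft_force: [-0.7, 0.9, 7.5]
finger_gap: 52.5
grip_force: 31.8
```

Emit:
{"name": "step_arm", "arguments": {"targets": [{"dp": [0, 0, -0.015], "angular": [0, 0, 0], "fingers": 0.6}, {"dp": [0.016, 0, -0.015], "angular": [0, 0, 0], "fingers": 0.6}, {"dp": [0.016, 0, -0.015], "angular": [0, 0, 0], "fingers": 0.6}, {"dp": [0.016, 0, 0], "angular": [0, 0, 0], "fingers": 0.6}, {"dp": [0.016, 0, 0], "angular": [0, 0, 0], "fingers": 0.6}, {"dp": [0.016, 0, 0], "angular": [0, 0, 0], "fingers": 0.6}, {"dp": [0.016, 0, 0], "angular": [0, 0, 0], "fingers": 0.6}, {"dp": [0.016, 0, 0], "angular": [0, 0, 0], "fingers": 0.6}]}}

```text
time: 39.15
tool_pos: [464.5, -85.8, 10.4]
tcp_rot: [-180.0, -0.0, 90.0]
ft_force: [-9.1, 3.4, 19.4]
finger_gap: 52.3
grip_force: 32.5
```

Emit:
{"name": "step_arm", "arguments": {"targets": [{"dp": [0, 0, 0], "angular": [0, 0, 0], "fingers": 0.25}, {"dp": [0, 0, 0], "angular": [0, 0, 0], "fingers": 0.25}, {"dp": [0, 0, 0], "angular": [0, 0, 0], "fingers": 0.25}, {"dp": [0, 0, -0.1], "angular": [0, 0, 0], "fingers": 0.25}, {"dp": [0, 0, -0.3], "angular": [0, 0, 0], "fingers": 0.25}, {"dp": [0, 0, -0.5], "angular": [0, 0, 0], "fingers": 0.25}, {"dp": [0, 0, -0.6], "angular": [0, 0, 0], "fingers": 0.25}, {"dp": [0, 0, -0.6], "angular": [0, 0, 0], "fingers": 0.25}]}}

```text
time: 40.15
tool_pos: [465.9, -86.4, 130.8]
tcp_rot: [179.8, 0.1, 90.0]
ft_force: [0.5, 0.1, -1.0]
finger_gap: 64.3
grip_force: 0.0
```

Run:
```python
from h import *
st(); im=snapshot("wrist"); sc=snapshot("scene")
for r in pinpoint("wrist","spool_mid"): print(r["conf"],r["at"],ray("wrist",r["at"],22)[:2])
for r in masks_of("wrist","spool_mid"): print("  m",r["conf"],r["at"],rect("wrist",r["pixels"],44))
cv2.imwrite("pics/w13.png",np.hstack([cv2.resize(im[120:280,230:430],(500,400),interpolation=0),cv2.resize(sc[135:215,250:310+0],(300,400))]))
```

```text
t 40.15 [465.9 -86.4 130.8] [1.798e+02 1.000e-01 9.000e+01] gap 64.3 F [ 0.5  0.1 -1. ] g 0.0
0.7 [314.3, 189.2] [459.13498953 -81.56148232]
  m 0.89 [315.8, 196.5] [461.3 -82.1  57.6  52.5  63.4]
```

View pics/w13.png

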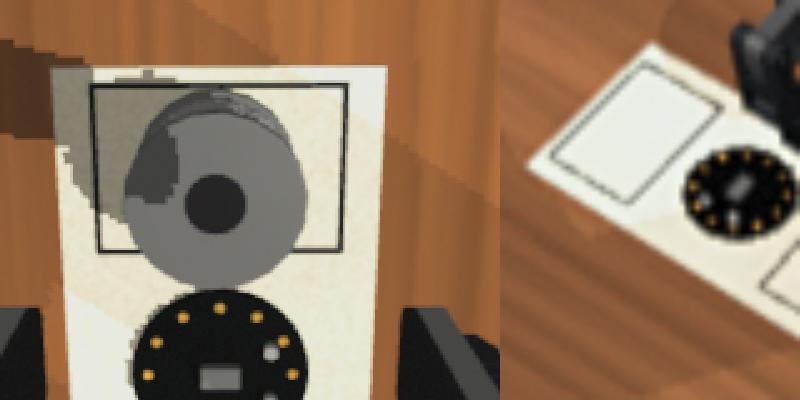

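Run:
```python
from h import *
im=snapshot("wrist"); g=cv2.cvtColor(im,6)
w=g[185:218,300:333]; m=w<60; _,_,s,c=cv2.connectedComponentsWithStats(m.astype(np.uint8)); i=1+np.argmax(s[1:,4]); h=c[i]+[300,185]
print("hole",h,s[i],ray("wrist",h,44))
q=[(91,85),(347,85),(341,251),(98,251)]
W=np.array([ray("wrist",(a/2.5+230,b/2.5+120),0)[:2] for a,b in q]); print(W,W.mean(0))
# edges of top flange along row of the hole, and outline cols
r=int(round(h[1])); print(g[r,262:372].tolist())
c0=int(round(h[0])); print("col",c0,g[148:240,c0].tolist())
r2=165; print("row165",g[r2,262:372].tolist())
```

```text
hole [319.70521542 203.8276644 ] [  8   8  24  23 441] [463.03202545 -86.43201195  44.        ]
[[ 419.64633682  -57.55755839]
 [ 503.12716507  -57.58442432]
 [ 503.42807115 -115.05227293]
 [ 419.56948579 -115.06869336]] [461.44276471 -86.31573725]
[229, 227, 226, 225, 225, 226, 197, 126, 101, 48, 38, 94, 123, 121, 122, 123, 126, 126, 126, 126, 115, 106, 113, 114, 114, 113, 114, 114, 113, 114, 115, 115, 115, 115, 115, 115, 115, 114, 114, 115, 115, 115, 115, 115, 115, 94, 49, 37, 37, 38, 36, 37, 36, 37, 38, 38, 37, 38, 37, 38, 37, 38, 38, 38, 38, 38, 38, 37, 37, 37, 68, 103, 117, 118, 118, 118, 118, 119, 118, 119, 118, 119, 120, 119, 119, 119, 119, 119, 119, 120, 120, 120, 120, 120, 125, 190, 226, 226, 227, 225, 225, 226, 226, 226, 227, 227, 227, 186, 71, 68]
col 320 [184, 229, 231, 231, 230, 228, 190, 71, 39, 50, 94, 120, 100, 74, 82, 81, 80, 72, 58, 91, 120, 119, 119, 118, 118, 118, 118, 118, 117, 117, 117, 117, 118, 118, 118, 118, 118, 117, 118, 118, 118, 117, 117, 105, 71, 38, 37, 37, 38, 37, 37, 37, 37, 37, 37, 37, 37, 37, 39, 37, 37, 38, 36, 37, 36, 37, 37, 36, 85, 115, 115, 116, 116, 116, 115, 115, 115, 115, 115, 115, 115, 114, 115, 115, 115, 114, 115, 114, 115, 114, 89, 16]
row165 [131, 129, 126, 126, 130, 131, 110, 59, 24, 94, 129, 128, 128, 129, 131, 130, 130, 128, 128, 128, 129, 130, 128, 127, 127, 128, 131, 130, 128, 128, 130, 131, 131, 128, 126, 119, 96, 69, 63, 66, 65, 66, 70, 72, 77, 82, 81, 79, 78, 82, 83, 81, 81, 81, 81, 79, 78, 75, 72, 71, 73, 75, 77, 80, 82, 107, 117, 97, 110, 118, 105, 102, 98, 105, 107, 111, 120, 114, 105, 155, 205, 220, 227, 230, 230, 228, 226, 226, 227, 225, 222, 223, 227, 229, 228, 226, 227, 226, 224, 224, 224, 226, 228, 230, 230, 228, 227, 226, 218, 161]
```

```bash
python3 -c "
from h import *
st(); print(hand_in())"
```

```text
t 40.4 [463.4 -85.6 127.4] [-179.8   -0.    90. ] gap 64.0 F [ 0.4 -0.6  0.7] g 0.0
the job is handed in; nothing more can be done
None
```

The job is handed in at 40.4 s: the spool, tin and large box stand in their outlines within about 2 mm by my measurements, the small box is centred on the large one, and nothing else was moved; I viewed 16 pictures, two over the limit of 14.

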